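Push the autosampler's sprung sample tray in and let it spring back onto its catch

TASK

One of the autosampler's two sample trays still stands out at the front; the other is already latched. Push the standing-out tray in by its front plate with a fingertip, right in past its catch, then let go so that it springs back and stays latched in its mid position. Leave the other tray latched, do not lift or tip the racks or the vials, and leave the things on the bench where they are.

Things in the scene. Friction and masses are not known exactly. Their poses are not given: they have to be found in the camera images.
- tray_a_front (a point): Centre of the outer face of the front plate of the tray that stands out: flat upright aluminium plate 104 mm wide, 52 mm high, 6 mm thick, lower edge 38 mm and upper edge 90 mm above the bench, dark rubber push pad 60 x 28 mm in its middle. Axes: x into the instrument (the way to push), y left along the plate, z up.
- tray_a (a joint): Slide of the tray that stands out, m, grows as it is pushed in. 0: fully out. 0.050: latched (mid position). 0.075: inner stop. A spring drives it out with 3 N at 0, 7.5 N at the stop; damping adds 40 N per m/s (it springs back at up to about 0.15 m/s) and the catch a few N while the pin passes (up to about 15 N in all). Its pin clears the catch only at about 0.064. It cannot be lifted.
- bay_a: The bay of the tray that stands out: rails, inner stop and a sprung steel hook on the left (+y) with a black thumb tab. A stop pin on the tray pushes the hook aside; let go before the pin has cleared the hook's nose, the tray springs right back out; let go after, it comes back and stays caught at 0.050. Origin on the base's top, 161 mm inwards of the front-plate point when the tray is out.
- unit: The autosampler: white base 315 x 400 mm, flat deck 30 mm above the bench, front edge 127 mm from its origin (origin on the bench, x inwards), low housing and needle arm at its back (to 122 mm). The two trays sit 95 mm left and right of its middle; which one stands out varies. Out, a front plate is 34 mm before the front edge; at the inner stop 41 mm behind it.
- tray_b_front (a point): Same point and axes on the front plate of the other tray, which is already latched, 50 mm further in.
- tray_b (a joint): Slide position of the other tray, m, same meaning; starts latched at 0.050 and must stay so.
- rack_a: Aluminium vial rack lying loose in the tray that stands out: 136 x 94 mm, 27 mm high, top face 70 mm above the bench, 24 holes; origin under its centre, 79 mm inwards of and 21 mm below the front-plate point. Rides along with its tray, just behind the front plate (2 mm gap).
- rack_b: Aluminium rack with small black-capped vials, lying loose in the latched tray: 132 x 86 mm, 22 mm high, vials to 35 mm; origin under its centre.
- vial_1: Glass vial with black cap standing loose in rack_a, 15 mm across, 46 mm tall, top 92 mm above the bench; origin under its centre, z up.
- vial_2: Glass vial with black cap standing loose in rack_a, 15 mm across, 46 mm tall, top 92 mm above the bench; origin under its centre, z up.
- vial_3: Glass vial with black cap standing loose in rack_a, 15 mm across, 46 mm tall, top 92 mm above the bench; origin under its centre, z up.
- vial_4: Glass vial with black cap standing loose in rack_a, 15 mm across, 46 mm tall, top 92 mm above the bench; origin under its centre, z up.
- big_vial_1: Black-capped glass vial standing on the bench in front of the instrument, between the two trays, 28 mm across, 58 mm tall; origin under its centre. Bystander.
- big_vial_2: Like big_vial_1, standing on the bench to the left of the instrument. Bystander.
- reagent_bottle: Amber bottle, 60 mm across, 115 mm tall, standing on the bench to the right of the instrument; origin under its centre. Bystander.
Mind the look-alikes: they are no part of the job. What is shaped like the rack_a but brown, orange or red is not meant.

How it is judged:
On the way, in this order (a step that is already met when the one before it is completed fails the run):
1. the standing-out tray has been pushed in past its catch (beyond 62 mm of its 75 mm travel) (value of joint tray_a above 0.062 m), for 0.05 s.
2. the fingers have let go and the tray has sprung back onto its catch (value of joint tray_a between 0.046 and 0.054 m and contact force between the fingers and anything else below 0.1 N), for 0.2 s.
At the end, for the whole second after the job is handed in: The pushed tray rests still, latched at 50 mm of its travel, and the other tray too (each within 4 mm); both racks lie in their trays (lifted under 8 mm), the four vials stand in theirs (tilt under 0.2 rad, within 70 mm of its origin); bystanders within 15 mm of their places (value of joint tray_a between 0.046 and 0.054 m and value of joint tray_b between 0.046 and 0.054 m and velocity of joint tray_a between -0.01 and 0.01 m/s and z of rack_a in the frame of tray_a_front below -0.013 m and z of rack_b in the frame of tray_b_front below -0.013 m and angle between each of vial_1, vial_2, vial_3, vial_4's own z axis and vertical below 0.2 rad and distance between each of vial_1, vial_2, vial_3, vial_4 and rack_a below 0.07 m and distance of each of big_vial_1, big_vial_2, reagent_bottle from where it was at the start of the episode below 0.015 m); the robot touches nothing.
It fails at once if the latched tray is pushed or let out by more than 5 mm (value of joint tray_b below 0.045 m or value of joint tray_b above 0.055 m).
It fails at once if a rack is lifted 8 mm or more off its tray (z of rack_a in the frame of tray_a_front above -0.013 m or z of rack_b in the frame of tray_b_front above -0.013 m).
It fails at once if a vial in the rack is lifted 8 mm or tipped more than 0.3 rad (angle between any of vial_1, vial_2, vial_3, vial_4's own z axis and vertical above 0.3 rad or z of any of vial_1, vial_2, vial_3, vial_4 in the frame of tray_a_front above -0.01 m).
It fails at once if a bystander is moved more than 15 mm (distance of any of big_vial_1, big_vial_2, reagent_bottle from where it was at the start of the episode above 0.015 m).
It also fails if it takes over 32 s, if anything falls off the work surface, if the arm or the gripper's body presses on something with over 40 N, if the wrist force passes 120 N, or if a joint passes its speed limit or range.

ROBOT

A 6-joint arm with a two-finger parallel gripper is mounted at the origin on the work surface. World frame = base frame: x ahead of the robot, y to its left, z up, the work surface at z = 0. Lengths are in m, angles in rad, forces in N, time in s.
With the tool pointing down it reaches from about 0.35 to 0.775 m from the base axis. Payload 5.5 kg.
Tool frame: the origin (TCP) lies at the very end of the fingers, on their centre line; the grasp point (between the pads) lies 19 mm behind it (env.grip_point_offset is the distance from the TCP to the grasp point, in m); z points along the fingers, y is the line along which they close (so a half turn about z gives the same grasp; the last joint's range is limited). The gripper opens to 85 mm and grips with 20 to 120 N. Pads are 22 mm wide; open, the fingers measure 114 mm over their backs; the gripper's body (76 mm by 85 mm) begins 54 mm behind the grasp point. The pads swing forward as they close: fully open they stand 13 mm farther back than shut.
Start: joints at [1.088, 0.313, 0.046, 1.304, 0, 1.431], TCP at [0.193, 0.542, 0.231] pointing down, gripper open.
Joint ranges: [-2.76, 2.76], [-0.86, 1.69], [-1.03, 1.26], [-2.2, 2.34], [-1.47, 1.5], [-3.14, 3.14]. Speed limits (rad/s): [2.57, 2.57, 3.14, 3.14, 3.14, 3.14].

INTERFACE

Orientations are given as a unit quaternion [w, x, y, z].
In Python, from workcell import sensors, imaging, workorder, env gives the robot as it stands.
- The arm moves only by the shell command python3 -m handwheel 'ROWS' [FORCE]. ROWS is JSON, a list of rows, each a list of 5 numbers: the shift along the tool's x, y, z in mm, then the turn about the tool's z in rad, then the opening, from 0 (shut) to 1 (fully open). A call has 1 to 8 rows; each row is the pose to reach, as a shift and turn from the pose commanded when the call began, along the tool's axes at that moment; what a row does not reach only later rows make up. A row lasts 1/10 s, in which the tool goes at most 50 mm and 8.59 degrees, less where a joint would pass 70% of its speed; a pose out of reach is approached as far as the arm can. A call with a gripper value outside its range is refused whole. The fingers move at their own pace and stop on an object; FORCE is the grip in N (left out, the last holds). Time passes only in rows, so rows that repeat a pose let the fingers close. It gives the time, the measured TCP pose, the force, the opening and the grip force at its end, in the units of the state.
- sensors.get_state(): the state, without advancing time (a new reading comes with each control period).
- imaging.read_camera(name): name is "scene" or "top" or "wrist"; returns a dict with "color" (384x512x3 uint8, blue, green, red), "z_map" (384x512 float32, m along the optical axis (not along the pixel's ray), 0 where there is no reading), "fx", "fy", "cx", "cy" (pixels), "xyz" and "rotation" of the camera in the world. Camera axes: x right, y down, z forward; pixel columns grow to the right and rows downward; lengths in m; the calibration is good to about 2 mm. A picture is of the moment at which its call begins.
- workorder.hand_in(): hands the job in; it is judged then, once.
The state is a dict: "clock": time; "joint_pos": joint angles; "qvel": joint speeds; "tau": joint torques, N m; "tcp_pos": TCP position; "orientation": TCP orientation; "wrist_force": force on the tool from outside, world axes, zero at the start; "ft_torque": the same for the moment, N m; "finger_gap": finger opening in m; "grip_force": force on a finger pad.
Only numpy, scipy, OpenCV 4.12 (cv2) and the standard library are available. Lean on these libraries where they do the work, as an engineer would, in place of code of your own. Each camera call takes 0.05 s, during which the arm holds its last target. There are 200 camera calls.

## Working session

There is one attempt and no reset: what is moved stays moved. The work goes in short steps, Python scripts to look and compute and a shell command to move; the robot and the scene stay as the last step left them, time stands still between calls to the robot, and variables do not carry over. Pictures are saved under pics/ and viewed, at most 10 in all, crops included, and the job is handed in when it is done.

```bash
mkdir -p pics; cat > h.py <<'E'
import numpy as np, cv2
from workcell import sensors, imaging
from scipy.spatial.transform import Rotation as R
def grab(n):
    d=imaging.read_camera(n); return d
def cloud(d):
    z=d['z_map']; v,u=np.mgrid[:z.shape[0],:z.shape[1]]
    p=np.stack([(u-d['cx'])/d['fx']*z,(v-d['cy'])/d['fy']*z,z],-1)
    rot=np.array(d['rotation']); 
    if rot.size==4: rot=R.from_quat(np.roll(rot,-1)).as_matrix()
    return p@rot.reshape(3,3).T+np.array(d['xyz'])
E
python3 - <<'E'
from h import *
for n in ('scene','top'):
    d=grab(n); np.savez(f'{n}0.npz',**d); cv2.imwrite(f'pics/{n}0.png',d['color']); print(n,d['xyz'],d['rotation'],d['fx'])
s=sensors.get_state(); print(s)
E
```

```text
scene [1.1160402  0.27920203 0.93080577] [-0.19968755  0.53541715  0.77394192 -0.27288689] 456.15554751790285
top [0.30589649 0.03105753 1.25291814] [-0.05069084  0.71191549 -0.69855578  0.05125032] 427.95941696467975
{'clock': 0.1, 'joint_pos': array([ 1.08839963e+00,  3.13902210e-01,  4.50794618e-02,  1.30355988e+00,
       -1.73152719e-05,  1.43120838e+00]), 'qvel': array([-3.58462143e-04, -3.56315119e-03,  3.18573477e-03, -4.94222598e-04,
       -8.24788571e-05,  1.66647695e-03]), 'tau': array([ 4.53287299e-03, -4.81725097e+01,  2.99244457e+01,  1.26770558e-02,
        2.69400886e-06,  2.14187179e-05]), 'tcp_pos': array([0.19307608, 0.54114274, 0.23050578]), 'orientation': array([-2.34465181e-04,  1.70566253e-01,  9.85345891e-01, -7.57754745e-04]), 'wrist_force': array([-1.23648962,  0.23307946, -0.42900015]), 'ft_torque': array([-0.00439135,  0.03406732,  0.00607591]), 'grip_force': 0.0, 'finger_gap': 0.08558261273880524}
```

View pics/scene0.png

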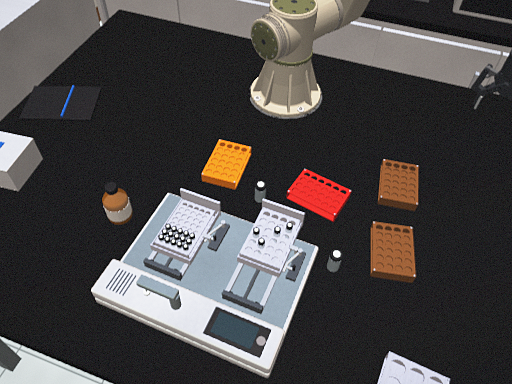

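View pics/top0.png

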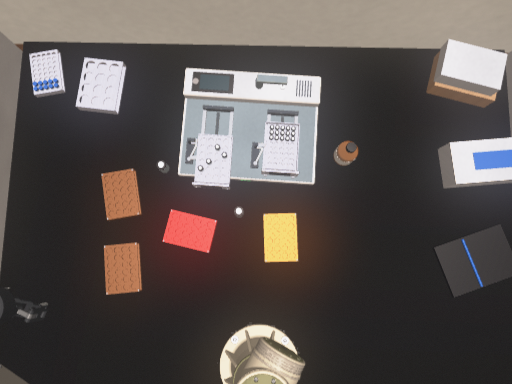

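The scene and top views agree. The instrument is at the top middle of the top view. The left tray, at about (213,160), stands out, with a silver rack and 4 vials. Its front plate is near (212,187). The right tray, at (281,148), is latched. big_vial_1 is at (239,211), big_vial_2 at (162,165) and the bottle at (346,152). Red, yellow and brown look-alike racks lie on the bench.

Next I measure the plate.

```bash
python3 - <<'E'
from h import *
for n,(u0,u1,v0,v1) in (('top',(180,245,170,200)),('scene',(225,320,190,250))):
    d=dict(np.load(f'{n}0.npz')); P=cloud(d); 
    q=P[v0:v1,u0:u1].reshape(-1,3); m=(q[:,2]>.079)&(q[:,2]<.1); q=q[m]
    print(n,len(q)); 
    # plate: front-most band
    q=q[q[:,0]<q[:,0].min()+.02] if n=='top' else q
    r=cv2.minAreaRect(q[:,:2].astype(np.float32)); print(r, cv2.boxPoints(r).round(3).tolist(), np.median(q[:,2]))
d=dict(np.load('top0.npz'));P=cloud(d)
# deck
b=(np.abs(P[...,2]-.03)<.006); n,l,s,c=cv2.connectedComponentsWithStats(b.astype(np.uint8)); k=1+s[1:,4].argmax()
r=cv2.minAreaRect(P[l==k][:,:2].astype(np.float32)); print('deck',r,cv2.boxPoints(r).round(3).tolist())
for nm,(u,v) in dict(bv1=(239,211),bv2=(162,165),red=(190,230),yel=(281,237),tb=(281,176),bench=(240,260)).items(): print(nm,P[v,u].round(3))
m=cv2.inRange(d['color'],(0,0,150),(70,70,255)).astype(bool)&(P[...,2]>.005);q=P[160:260,140:230][m[160:260,140:230]]
print('red',q.min(0).round(3),q.max(0).round(3))
c=cv2.resize(d['color'][120:260,130:330],None,fx=4,fy=4,interpolation=cv2.INTER_CUBIC);cv2.imwrite('pics/crop1.png',c)
E
```

```text
top 107
((0.49288731813430786, 0.14272275567054749), (0.10148083418607712, 0.007118226960301399), 86.78412628173828) [[0.4860000014305115, 0.09200000017881393], [0.49399998784065247, 0.09200000017881393], [0.49900001287460327, 0.19300000369548798], [0.492000013589859, 0.1940000057220459]] 0.08995466378836259
scene 415
((0.5484693050384521, 0.14146293699741364), (0.10260536521673203, 0.11921663582324982), 88.1003646850586) [[0.4869999885559082, 0.09200000017881393], [0.6060000061988831, 0.08799999952316284], [0.6100000143051147, 0.19099999964237213], [0.4909999966621399, 0.19499999284744263]] 0.08990591201555187
deck ((0.6353309154510498, 0.04179169237613678), (0.4002184271812439, 0.23426149785518646), 87.26620483398438) [[0.5090000033378601, -0.15299999713897705], [0.7429999709129333, -0.164000004529953], [0.7620000243186951, 0.23600000143051147], [0.527999997138977, 0.24699999392032623]]
bv1 [0.422 0.063 0.062]
bv2 [0.549 0.285 0.058]
red [0.368 0.202 0.032]
yel [ 0.353 -0.058  0.025]
tb [ 0.529 -0.056  0.03 ]
bench [ 0.286  0.059 -0.001]
red [0.31  0.13  0.006] [0.39  0.281 0.028]
```

View pics/crop1.png

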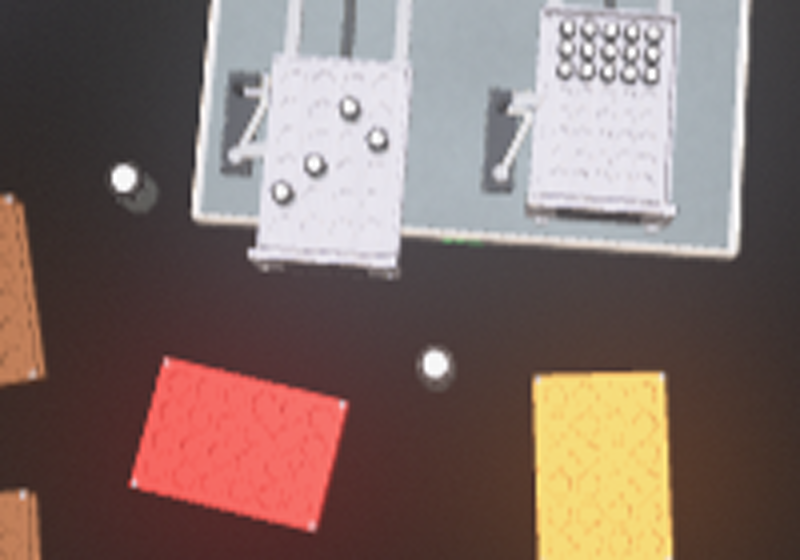

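The meant rack is the silver one with four capped vials, at crop (330,160) in the left, standing-out tray. The red rack at (240,445) and the yellow rack at (600,460) are look-alikes on the bench.

The front plate centre is about (0.489, 0.143), top edge at 0.090, width about 102 mm. That agrees with the deck edge minus 34 mm. The push direction is about -2.8°.

I approach high with the fingers shut, with tool -x along the push.

```bash
python3 -m handwheel '[[-366,-290,0,-0.29,0],[-366,-290,0,-0.29,0],[-366,-290,0,-0.29,0],[-366,-290,0,-0.29,0],[-366,-290,0,-0.29,0],[-366,-290,0,-0.29,0],[-366,-290,0,-0.29,0],[-366,-290,0,-0.29,0]]' 60
python3 -m handwheel '[[0,0,0,0,0]]'
python3 - <<'E'
from h import *
s=sensors.get_state();r=R.from_quat(np.roll(s['orientation'],-1)).as_matrix();print(s['tcp_pos'],r.round(3),r.T@(np.array([.44,.145,.055])-s['tcp_pos']))
E
```

```text
clock: 0.9
tcp_pos: [0.403, 0.2045, 0.2312]
orientation: [-0.0, 0.026, 1.0, 0.0]
wrist_force: [0.7, 0.9, 0.2]
finger_gap: -0.0002
grip_force: 0.0
clock: 1.0
tcp_pos: [0.4054, 0.2018, 0.231]
orientation: [0.0, 0.031, 1.0, -0.001]
wrist_force: [-0.1, 0.0, -0.2]
finger_gap: 0.0
grip_force: 0.0
[0.40538407 0.20175112 0.23101218] [[-0.998  0.062  0.001]
 [ 0.062  0.998 -0.001]
 [-0.001 -0.001 -1.   ]] [-0.03787025 -0.05427184  0.17612396]
```

```bash
python3 -m handwheel '[[-38,-54,0,-0.013,0],[-38,-54,0,-0.013,0],[-38,-54,60,-0.013,0],[-38,-54,110,-0.013,0],[-38,-54,150,-0.013,0],[-38,-54,176,-0.013,0],[-38,-54,176,-0.013,0]]'
python3 - <<'E'
from h import *
s=sensors.get_state();r=R.from_quat(np.roll(s['orientation'],-1)).as_matrix();print(s['tcp_pos'],r[:,0].round(3))
p=np.array([.489,.143,.064]);print(r.T@(p-s['tcp_pos']))
d=grab('scene');c=cv2.resize(d['color'][130:300,170:370],None,fx=3.5,fy=3.5,interpolation=cv2.INTER_CUBIC);cv2.imwrite('pics/s1.png',c)
E
```

```text
clock: 1.7
tcp_pos: [0.4333, 0.1505, 0.0515]
orientation: [-0.004, 0.02, 1.0, -0.001]
wrist_force: [-0.3, -0.5, 0.7]
finger_gap: 0.0003
grip_force: 0.0
[0.4332503  0.15049834 0.0514711 ] [-0.999  0.039  0.009]
[-0.05588657 -0.0053335  -0.01301819]
```

View pics/s1.png

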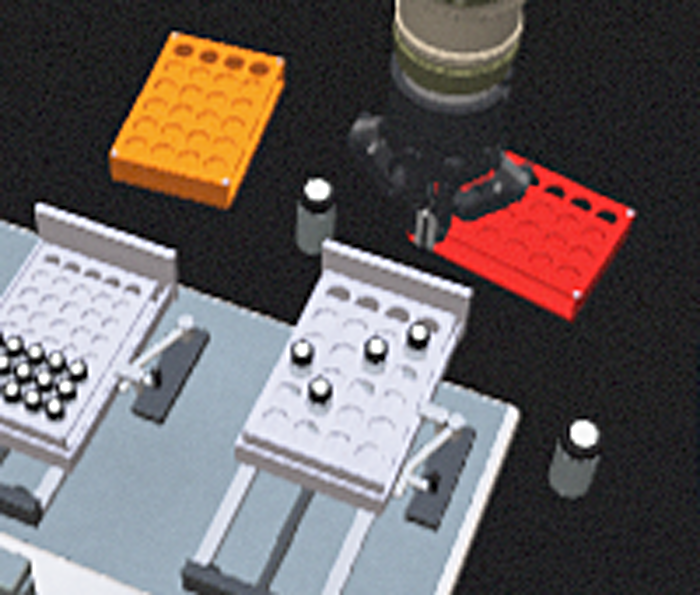

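The closed fingertip at (425,235) is in front of the plate centre at (395,285), and everything is clear of it. I start pushing, first to part way.

```bash
python3 -m handwheel '[[-20,-5,0,0,0],[-35,-5,0,0,0],[-45,-5,0,0,0],[-55,-5,0,0,0],[-65,-5,0,0,0],[-75,-5,0,0,0],[-75,-5,0,0,0]]'
python3 - <<'E'
from h import *
s=sensors.get_state();print(s['tcp_pos'],s['wrist_force'])
d=grab('top');P=cloud(d);q=P[150:200,180:245].reshape(-1,3);m=(q[:,2]>.08)&(q[:,2]<.1)&(q[:,0]>.45);q=q[m]
q=q[(abs(q[:,1]-.105)<.015)|(abs(q[:,1]-.18)<.015)];print(np.percentile(q[:,0],[1,5,10,50]),len(q))
E
```

```text
clock: 2.45
tcp_pos: [0.512, 0.1427, 0.0565]
orientation: [-0.001, 0.02, 1.0, -0.0]
wrist_force: [-5.0, -0.8, 3.5]
finger_gap: 0.0002
grip_force: 2.4
[0.51198244 0.14266143 0.05646838] [-4.97169437 -0.82585057  3.48697197]Traceback (most recent call last):
  File "<stdin>", line 4, in <module>
    return _quantile_unchecked(
        a, q, axis, out, overwrite_input, method, keepdims, weights)
    return _ureduce(a,
                    func=_quantile_ureduce_func,
    ...<5 lines>...
                    overwrite_input=overwrite_input,
                    method=method)
    r = func(a, **kwargs)
    result = _quantile(arr,
                       quantiles=q,
    ...<2 lines>...
                       out=out,
                       weights=wgt)
    slices_having_nans = np.isnan(arr[-1, ...])
                                  ~~~^^^^^^^^^
IndexError: index -1 is out of bounds for axis 0 with size 0
```

Contact is made. The 5.0 N reading fits the spring at about 34 mm. I push on past the catch to about 70 mm.

```bash
python3 -m handwheel '[[-8,0,0,0,0],[-16,0,0,0,0],[-24,0,0,0,0],[-31,0,0,0,0],[-36,0,0,0,0],[-36,0,0,0,0]]'
python3 - <<'E'
from h import *
s=sensors.get_state();print(s['tcp_pos'],s['wrist_force'])
d=grab('scene');P=cloud(d);q=P[190:270,210:330].reshape(-1,3);m=(q[:,2]>.08)&(q[:,2]<.089)&(q[:,0]>.5)&(q[:,0]<.62)&(q[:,1]>.06)&(q[:,1]<.2)
q=q[m];print(len(q),np.percentile(q[:,0],[1,5,10,50]) if len(q) else 0)
cv2.imwrite('pics/s2.png',cv2.resize(d['color'][130:300,170:370],None,fx=3.5,fy=3.5,interpolation=cv2.INTER_CUBIC))
E
```

```text
clock: 3.1
tcp_pos: [0.547, 0.141, 0.056]
orientation: [-0.001, 0.02, 1.0, -0.0]
wrist_force: [-6.6, -1.6, 5.1]
finger_gap: 0.0
grip_force: 3.3
[0.54699702 0.14097696 0.05599608] [-6.59079553 -1.59834101  5.059867  ]
130 [0.5492107  0.55319754 0.55811094 0.5624299 ]
```

View pics/s2.png

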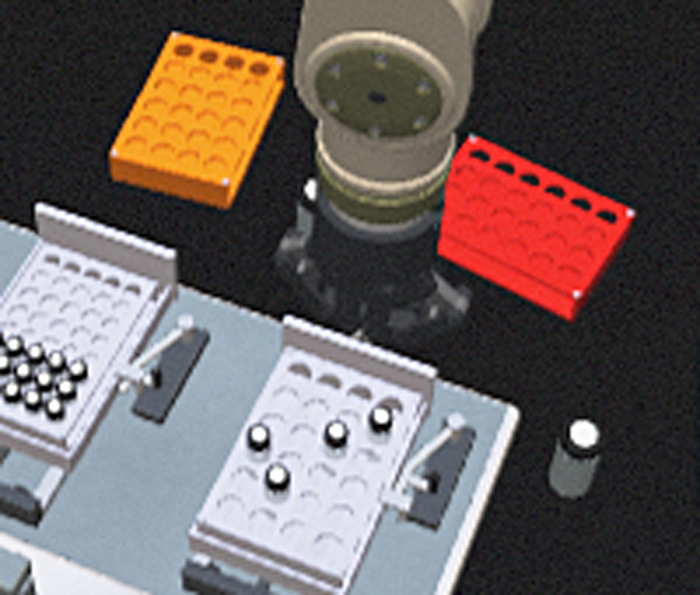

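The tray is in at roughly 67–69 mm (plate edge at (360,355)), with the rack and vials upright. I push 3 mm more for margin before letting go.

```bash
python3 -m handwheel '[[-3,0,0,0,0],[-3,0,0,0,0]]'
```

```text
clock: 3.35
tcp_pos: [0.5495, 0.1409, 0.056]
orientation: [-0.001, 0.02, 1.0, -0.0]
wrist_force: [-6.6, -1.4, 4.0]
finger_gap: 0.0
grip_force: 3.4
```

```bash
python3 -m handwheel '[[40,0,0,0,0],[80,0,0,0,0],[95,0,0,0,0],[95,0,0,0,0],[95,0,-40,0,0],[95,0,-80,0,0],[95,0,-120,0,0],[95,0,-120,0,0]]'
python3 - <<'E'
from h import *
d=grab('top');P=cloud(d);cv2.imwrite('pics/t2.png',cv2.resize(d['color'][60:260,130:360],None,fx=3,fy=3))
d=grab('scene');P=cloud(d);q=P[190:270,210:330].reshape(-1,3);m=(q[:,2]>.08)&(q[:,2]<.094)&(q[:,0]>.46)&(q[:,0]<.56)&(q[:,1]>.085)&(q[:,1]<.2)
q=q[m];print(len(q)); print(cv2.boxPoints(cv2.minAreaRect(q[:,:2].astype(np.float32))).round(3).tolist())
cv2.imwrite('pics/s3.png',cv2.resize(d['color'][130:300,170:370],None,fx=3.5,fy=3.5,interpolation=cv2.INTER_CUBIC))
print(sensors.get_state()['wrist_force'])
E
```

```text
clock: 4.15
tcp_pos: [0.4621, 0.1455, 0.1821]
orientation: [0.007, 0.02, 1.0, 0.001]
wrist_force: [0.3, -0.1, -0.2]
finger_gap: -0.0001
grip_force: 0.0
218
[[0.5360000133514404, 0.09000000357627869], [0.5450000166893005, 0.09000000357627869], [0.550000011920929, 0.19099999964237213], [0.5400000214576721, 0.19200000166893005]]
[ 0.26568023 -0.42908333 -0.80433984]
```

View pics/s3.png

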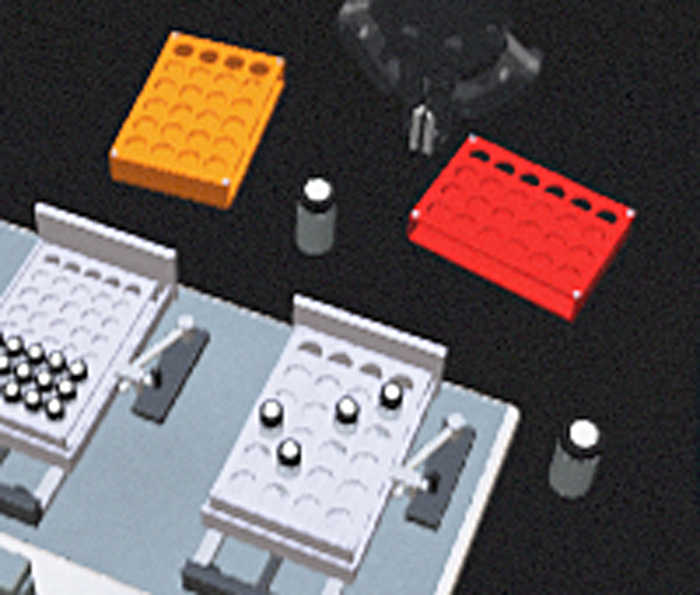

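The front plate edge is now at (370,330), about 50 mm further in. The tray is caught level with its neighbour and the vials are upright. I let it settle for a few rows and hand in.

```bash
python3 -m handwheel '[[0,0,0,0,0],[0,0,0,0,0],[0,0,0,0,0],[0,0,0,0,0],[0,0,0,0,0]]' && python3 - <<'E'
from h import *
d=grab('scene');P=cloud(d);q=P[190:270,210:330].reshape(-1,3);m=(q[:,2]>.08)&(q[:,2]<.094)&(q[:,0]>.46)&(q[:,0]<.56)&(q[:,1]>.085)&(q[:,1]<.2)
print(cv2.minAreaRect(q[m][:,:2].astype(np.float32)))
from workcell import workorder
print(workorder.hand_in())
E
```

```text
clock: 4.75
tcp_pos: [0.4562, 0.1447, 0.1749]
orientation: [-0.0, 0.02, 1.0, -0.0]
wrist_force: [-0.5, -0.3, -1.2]
finger_gap: -0.0001
grip_force: 0.0
((0.542739748954773, 0.1403578817844391), (0.10296153277158737, 0.008865071460604668), 87.35275268554688)
the job is handed in; nothing more can be done
None
```

I pushed the standing-out tray in to about 71 mm and let go; it sprang back and measured about 50 mm in, level with the other tray, with the vials upright. I handed the job in at about 4.8 s, and `hand_in()` returned no verdict.

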